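# Mark one bangle: key on, half-press, full press, key out

## Task

Turn the red key in the grey switch box clockwise to its stop to switch the marking press on. Then press the green button on the yellow box to its first click, hold it half-pressed for about a second, press it fully home, and let go of it. Afterwards turn the key back to off, draw it out of the lock and leave it lying in the wooden tray, without disturbing the pliers, jar, display stand or bead box.

Things in the scene. Friction and masses are not known exactly. Their poses are not given: they have to be found in the camera images.
- keybox: Fixed grey key-switch box, 80 x 80 x 50 mm high, origin at the centre of its underside. The lock is in the middle of its top face (50 mm over the bench). A red dot on the top (its +x side) marks off, a green dot (its -y side) marks on.
- switch (a joint): Turn of the lock's brass barrel about the box's vertical axis, which the key turns: 0 = off, growing as it is turned clockwise seen from above, stops at 0 and at 1.4 rad (on). Friction (about 0.06 N m) keeps it where it is left. The key goes in or out only at off; it is held captive (it lifts about 3 mm) at other angles.
- key_bow (a point): Centre of the red bow of the loose key (40 g, 54 mm long), in the lock at the start. Bow 28 (x) x 10 (y, pinch here) x 28 mm high (z), centre 40 mm above the key's lower end; in the lock it is 68 mm over the bench, its underside 4 mm clear of the box. Steel blade 12 x 4 mm goes 22 mm into the lock; lift 25 mm or more to clear it. x points to the red dot at off and turns with the key.
- trigbox: Fixed yellow button box, 100 x 80 x 50 mm high, origin at the centre of its underside; the green button stands in the middle of its top.
- trigger_top (a point): Centre of the top of the green button (a 32 mm disc), 68 mm over the bench when released; it moves down as it is pressed straight down, 8 mm in all.
- trigger (a joint): First stage of the button, m: 0 released, 0.004 at the first click. Light spring: 1 N to start, 3 N at the click. Springs back.
- trigger_full (a joint): Second stage of the button, m: stays 0 until the push exceeds about 9.5 N, then goes to 0.004 fully home at about 14 N. Springs back. The push for a steady half-press is therefore 3 to 9 N. The stamp of the green press (320 mm high, standing clear of the work at the robot's far right, more than 0.45 m to the side) comes down with it.
- tray: Fixed square wooden key tray, 140 x 140 mm outside, walls 5 mm thick and 22 mm high, floor about 5 mm over the bench; origin at the centre of its underside.
- pliers: Bystander: loose blue pliers lying flat, 125 mm along their x, 50 mm wide, 12 mm high; origin at mid-length on the underside.
- jar: Bystander: loose amber jar, 44 mm across, 70 mm high, upright; origin at the centre of its underside.
- stand: Bystander: loose dark wooden bangle display stand: round base 72 mm across, thin post, cross bar 120 mm along its y with its top 236 mm over the bench, two brass bangles on it; origin at the centre of its underside.
- beadbox: Bystander: loose white bead box, 60 x 80 x 30 mm high; origin at the centre of its underside.
Mind the look-alikes: they are no part of the job. Of the things that look like the trigbox, the largest one is meant.

How it is judged:
By the outcome, as a careful person would: the job done as asked, in the order asked, and still so for the second after the job is handed in, with the robot touching nothing.
It also fails if it takes over 72 s, if anything falls off the work surface, if the arm or the gripper's body presses on something with over 40 N, if the wrist force passes 120 N, or if a joint passes its speed limit or range.

## Robot

A 6-joint arm with a two-finger parallel gripper is mounted at the origin on the work surface. World frame = base frame: x ahead of the robot, y to its left, z up, the work surface at z = 0. Lengths are in m, angles in rad, forces in N, time in s.
With the tool pointing down it reaches from about 0.35 to 0.725 m from the base axis. Payload 6 kg.
Tool frame: the origin (TCP) lies on the centre line of the jaws, within the pads' length; the fingertips stand 17 mm ahead of it and the grasp point (between the pads) lies 2 mm behind it; z points along the fingers, y is the line along which they close (so a half turn about z gives the same grasp; the last joint's range is limited). The gripper opens to 85 mm and grips with 20 to 120 N. Pads are 22 mm wide; open, the fingers measure 114 mm over their backs; the gripper's body (76 mm by 85 mm) begins 54 mm behind the grasp point. The pads swing forward as they close: fully open they stand 13 mm farther back than shut.
Start: joints at [1.678, 0.04, 0.085, 0, -1.615, -0.334], TCP at [0.135, 0.585, 0.248] pointing down, gripper open.
Joint ranges: [-2.56, 2.56], [-1.29, 2.01], [-1.08, 1.49], [-3.29, 1.98], [-2.81, -0.18], [-2.99, 2.99]. Speed limits (rad/s): [2.57, 2.57, 3.01, 3.14, 3.14, 3.14].

## Interface

Orientations are given as a unit quaternion [w, x, y, z].
In Python, from rig import arm gives the robot as it stands.
- The arm moves only by the tool step_arm, never from a script. Its argument "targets" is a list of rows, each an object with "angular": the turn, a rotation vector about the tool's x, y, z each as a share of pi/4 rad, from -1 to 1, a list of three; "slide": the shift along the tool's x, y, z each as a share of 0.2 m, from -1 to 1, a list of three; "claw": the opening in per cent of the stroke, from 0 (shut) to 100 (fully open). A call has 1 to 20 rows; each row is the pose to reach, as a shift and turn from the pose commanded when the call began, along the tool's axes at that moment; what a row does not reach only later rows make up. A row lasts 1/8 s, in which the tool goes at most 62.5 mm and 10.7 degrees, less where a joint would pass 70% of its speed; a pose out of reach is approached as far as the arm can. A call with a number of a shift or a turn outside -1 to 1 is refused whole. A call with a gripper value outside its range is refused whole. The fingers move at their own pace and stop on an object; "newtons" is the grip in N (left out, the last holds). Time passes only in rows, so rows that repeat a pose let the fingers close. It gives the time, the measured TCP pose, the force, the opening and the grip force at its end, in the units of the state.
- arm.get_obs(): the state, without advancing time (a new reading comes with each control period).
- arm.read_camera(name): name is "scene" or "top" or "wrist"; returns a dict with "pixels" (420x560x3 uint8, red, green, blue), "fx", "fy", "cx", "cy" (pixels), "R" (3x3) and "t" (3): a world point X has camera coordinates R X + t; the wrist camera has in their place "hand_eye" (4x4, takes a point from camera to tool coordinates, whose origin is the TCP and whose axes are the flange's). Camera axes: x right, y down, z forward; pixel columns grow to the right and rows downward; lengths in m; the calibration is good to about 2 mm. A picture is of the moment at which its call begins: read the wrist's pose just before it. There is no depth.
- arm.hand_in(): hands the job in; it is judged then, once.
The state is a dict: "clock": time; "joint_positions": joint angles; "joint_velocities": joint speeds; "joint_torque": joint torques, N m; "tool_pos": TCP position; "eef_rot": TCP orientation; "wrist_force": force on the tool from outside, world axes, zero at the start; "wrist_torque": the same for the moment, N m; "finger_gap": opening from 0.0 (shut) to 1.0 (fully open); "grip_force": force on a finger pad.
Only numpy, scipy, OpenCV 4.12 (cv2) and the standard library are available. Lean on these libraries where they do the work, as an engineer would, in place of code of your own. Each camera call takes 0.05 s, during which the arm holds its last target. There are 200 camera calls.

## Working session

There is one attempt and no reset: what is moved stays moved. The work goes in short steps, Python scripts to look and compute and a tool call to move; the robot and the scene stay as the last step left them, time stands still between calls to the robot, and variables do not carry over. Pictures are saved under pics/ and viewed, at most 10 in all, crops included, and the job is handed in when it is done.

Besides the shell and the picture viewer there is one more tool, called after "Emit:" as name(argument=value, ...) on one line, values as JSON. step_arm: Moves the arm, as the interface text tells. Its arguments: {"type":"object","properties":{"targets":{"type":"array"},"newtons":{"type":"number"}},"required":["targets"]}

```bash
mkdir -p pics
python3 - <<'E'
from rig import arm
import cv2,pickle
o=arm.get_obs();print(o)
d={}
for n in("scene","top"):
    c=arm.read_camera(n);d[n]=c;cv2.imwrite(f"pics/{n}0.png",c["pixels"][:,:,::-1])
    print(n,c["fx"],c["cx"],c["cy"],c["R"],c["t"])
pickle.dump(d,open("cams.pkl","wb"))
E
```

```text
{'clock': 0.0, 'joint_positions': array([ 1.67770824e+00,  4.08062100e-02,  8.38276612e-02, -4.29353261e-04,
       -1.61549089e+00, -3.33733565e-01]), 'joint_velocities': array([-0.00042976, -0.00029876, -0.00074862,  0.00018267,  0.00048773,
        0.00019026]), 'joint_torque': array([-1.97822533e-04, -3.68197560e+01,  3.47420061e+01,  6.93226576e+00,
       -5.19464520e-03, -2.10927862e-07]), 'tool_pos': array([0.13477051, 0.58437321, 0.24729801]), 'eef_rot': array([ 8.63207278e-04,  9.93576577e-01, -1.13158475e-01, -2.64605625e-05]), 'wrist_force': array([ 0.53645706,  0.69738423, -0.04264013]), 'wrist_torque': array([-0.06078505,  0.01373393,  0.02286779]), 'grip_force': 0.0, 'finger_gap': 1.0020658051602063}
scene 460.5675614032597 283.4322523702888 212.60685400302668 [[ 7.31272606e-01  6.82085309e-01  7.58708745e-05]
 [ 5.09512430e-01 -5.46181001e-01 -6.64893524e-01]
 [-4.53472665e-01  4.86257077e-01 -7.46938148e-01]] [-0.44443681 -0.19507647  1.28541144]
top 408.0013777084056 277.59993919806743 208.71846319546648 [[-0.00835198 -0.99996297 -0.002072  ]
 [-0.99226279  0.00854431 -0.12386099]
 [ 0.1238741   0.00102148 -0.99229742]] [0.03287546 0.58647716 1.10789736]
```

View pics/scene0.png

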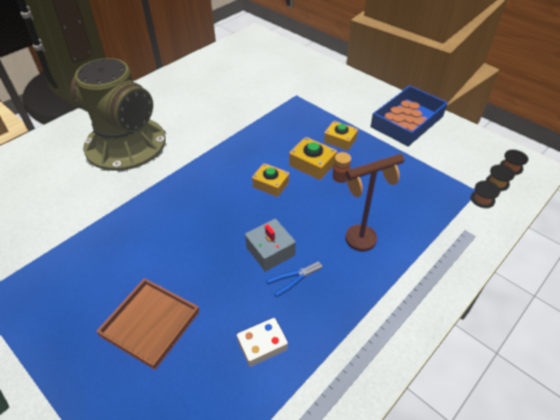

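View pics/top0.png

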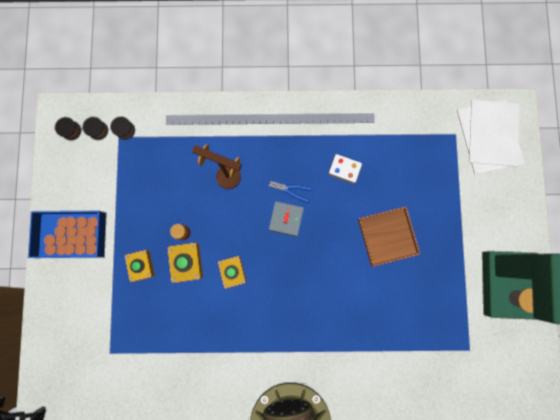

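The top view shows three yellow boxes with green buttons, at (138,266), (184,263) and (232,272). The largest, at (184,263), is the trigbox; the two beside it are look-alikes. The only red key is at (286,216), on the grey box. The tray is at (389,237), pliers (290,190), jar (179,231), stand (228,176) and bead box (346,168).

```bash
cat > h.py <<'E'
import numpy as np,cv2,pickle
def ray(c,u,v,z):
    R,t=np.array(c["R"]),np.array(c["t"]); C=-R.T@t
    d=R.T@np.array([(u-c["cx"])/c["fx"],(v-c["cy"])/c["fy"],1]); return (C+d*(z-C[2])/d[2])
def blob(c,lo,hi,win,z):
    u0,u1,v0,v1=win
    h=cv2.cvtColor(c["pixels"],cv2.COLOR_RGB2HSV)[v0:v1,u0:u1]
    m=cv2.inRange(h,lo,hi); n,l,s,ce=cv2.connectedComponentsWithStats(m)
    out=[]
    for i in range(1,n):
        if s[i,4]>4:
            p=ce[i]+[u0,v0]; r=cv2.minAreaRect(np.argwhere(l==i)[:,::-1].astype(np.float32))
            out.append((s[i,4],p.round(1),ray(c,*p,z).round(4),np.round(r[1],1),round(r[2],1)))
    return out
E
python3 - <<'E'
from h import *
d=pickle.load(open("cams.pkl","rb"));T,S=d["top"],d["scene"]
for c,w1,w2 in((T,(165,203,240,285),(268,305,200,238)),(S,(290,338,135,178),(245,297,218,270))):
    print("btn",blob(c,(50,120,60),(85,255,255),w1,.068))
    print("red",blob(c,(0,150,90),(6,255,255),w2,.068)); print("red",blob(c,(174,150,90),(180,255,255),w2,.068))
    print("gdot",blob(c,(50,60,60),(85,255,255),w2,.05))
for n,p,z in(("tray",(389,237),.005),("jar",(179,231),.07),("stand",(228,177),.02),("bar1",(195,150),.236),("bar2",(240,165),.236),("pliers",(290,190),.01),("bead",(346,168),.03)):print(n,ray(T,*p,z).round(3))
im=cv2.resize(T["pixels"][195:300,110:320,::-1],None,fx=3.8,fy=3.8,interpolation=cv2.INTER_CUBIC);cv2.imwrite("pics/crop.png",im)
E
```

```text
btn [(np.int32(103), array([182. , 262.2]), array([0.4402, 0.2857, 0.068 ]), array([10., 10.]), 90.0)]
red [(np.int32(28), array([286. , 217.2]), array([0.5594, 0.0053, 0.068 ]), array([2.7, 9.4]), 11.3)]
red []
gdot [(np.int32(8), array([296. , 218.5]), array([ 0.5574, -0.0227,  0.05  ]), array([2.1, 2.1]), 45.0)]
btn [(np.int32(91), array([313., 147.]), array([0.4471, 0.2823, 0.068 ]), array([ 8., 12.]), 90.0)]
red []
red [(np.int32(65), array([269.8, 230.9]), array([0.5587, 0.0096, 0.068 ]), array([15.2,  5.4]), 63.4)]
gdot [(np.int32(12), array([259.8, 244.3]), array([ 0.5584, -0.0213,  0.05  ]), array([3., 3.]), 90.0)]
tray [ 0.507 -0.29   0.005]
jar [0.524 0.295 0.07 ]
stand [0.682 0.17  0.02 ]
bar1 [0.703 0.221 0.236]
bar2 [0.666 0.115 0.236]
pliers [ 0.644 -0.008  0.01 ]
bead [ 0.703 -0.168  0.03 ]
```

View pics/crop.png

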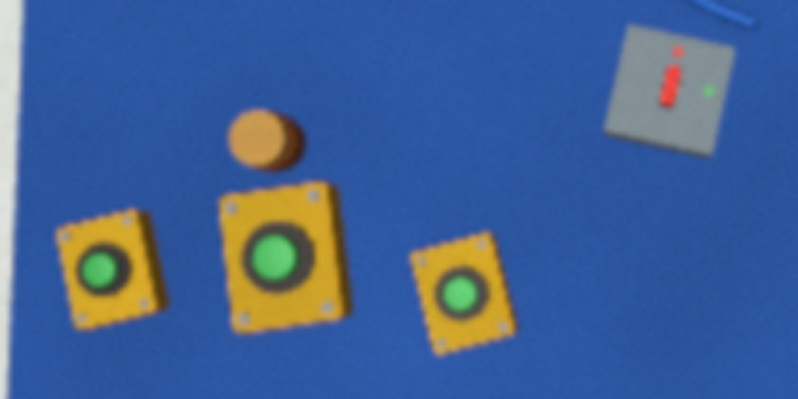

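The crop confirms that the middle box, at crop (283,255), is clearly the largest, so it is the trigbox. The key is at crop (670,87), and its red dot at (678,50) puts key yaw near -12°. Next I move toward the key.

Emit:
step_arm(targets=[{"angular":[0,0,0],"slide":[0.9,0.78,0],"claw":100},{"angular":[0,0,0],"slide":[0.9,0.78,0],"claw":100},{"angular":[0,0,0],"slide":[0.9,0.78,0],"claw":100},{"angular":[0,0,0],"slide":[0.9,0.78,0],"claw":100},{"angular":[0,0,0],"slide":[0.9,0.78,0],"claw":50},{"angular":[0,0,0],"slide":[0.9,0.78,0],"claw":50}])

```text
clock: 0.85
tool_pos: [0.2751, 0.3922, 0.248]
eef_rot: [0.0, 0.994, -0.113, -0.0]
wrist_force: [0.6, 0.4, 0.2]
finger_gap: 0.603
grip_force: 0.0
```

Emit:
step_arm(targets=[{"angular":[0,0,0],"slide":[0.9,0.78,0],"claw":50},{"angular":[0,0,0],"slide":[0.9,0.78,0],"claw":50},{"angular":[0,0,0],"slide":[0.9,0.78,0],"claw":50},{"angular":[0,0,0],"slide":[0.9,0.78,0],"claw":50},{"angular":[0,0,0],"slide":[0.9,0.78,0],"claw":50},{"angular":[0,0,0],"slide":[0.9,0.78,0],"claw":50}])

```text
clock: 1.6
tool_pos: [0.4153, 0.2005, 0.2478]
eef_rot: [0.0, 0.994, -0.113, -0.0]
wrist_force: [-0.0, -0.8, 0.7]
finger_gap: 0.502
grip_force: 0.0
```

Emit:
step_arm(targets=[{"angular":[0,0,0],"slide":[0.6,0.78,0],"claw":50},{"angular":[0,0,0],"slide":[0.6,0.78,0],"claw":50},{"angular":[0,0,0],"slide":[0.6,0.78,0],"claw":50},{"angular":[0,0,0],"slide":[0.6,0.78,0],"claw":50},{"angular":[0,0,0],"slide":[0.6,0.78,0],"claw":50},{"angular":[0,0,0],"slide":[0.6,0.78,0],"claw":50}])

```text
clock: 2.35
tool_pos: [0.4971, 0.0225, 0.2483]
eef_rot: [-0.0, 0.994, -0.112, -0.0]
wrist_force: [0.7, 0.3, -0.9]
finger_gap: 0.5
grip_force: 0.0
```

```bash
cat >> h.py <<'E'
from scipy.spatial.transform import Rotation as Ro
def wrist(arm):
    o=arm.get_obs();c=dict(arm.read_camera("wrist"))
    q=o["eef_rot"];M=np.eye(4);M[:3,:3]=Ro.from_quat([q[1],q[2],q[3],q[0]]).as_matrix();M[:3,3]=o["tool_pos"]
    W=np.linalg.inv(M@np.array(c["hand_eye"]));c["R"],c["t"]=W[:3,:3],W[:3,3]
    return c,M
E
python3 - <<'E'
from h import *
from rig import arm
c,M=wrist(arm);pickle.dump((c,M),open("w1.pkl","wb"));cv2.imwrite("pics/w1.png",c["pixels"][:,:,::-1])
for z in(.068,.082):print("red",z,blob(c,(0,150,90),(6,255,255),(0,560,0,420),z),blob(c,(174,150,90),(180,255,255),(0,560,0,420),z))
print("g",blob(c,(50,60,60),(85,255,255),(0,560,0,420),.05))
for p in((.559,.0055,.082),(.44,.286,.068)):
    x=c["R"]@p+c["t"];print(c["fx"]*x[0]/x[2]+c["cx"],c["fy"]*x[1]/x[2]+c["cy"])
E
```

```text
red 0.068 [(np.int32(240), array([287.6, 115.2]), array([0.5571, 0.0062, 0.068 ]), array([33., 11.]), 90.0)] []
red 0.082 [(np.int32(240), array([287.6, 115.2]), array([0.5575, 0.0062, 0.082 ]), array([33., 11.]), 90.0)] []
g [(np.int32(60), array([319.5, 108. ]), array([ 0.5563, -0.0223,  0.05  ]), array([8., 7.]), 90.0), (np.int32(513), array([173., 292.]), array([0.4129, 0.1573, 0.05  ]), array([24. , 25.5]), 45.0), (np.int32(1007), array([ 34.4, 301.1]), array([0.4341, 0.2987, 0.05  ]), array([34.6, 35.4]), 45.0)]
288.0537658564917 113.10922113161175
31.60018397108439 303.1640259402038
```

View pics/w1.png

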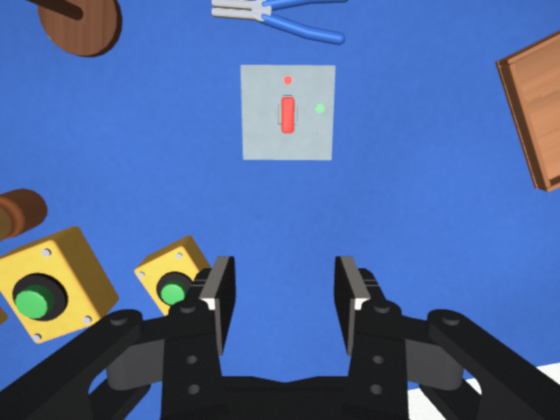

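The wrist view shows the red key centred at (288,115), aligned with the jaws. It measures (0.558, 0.006), which agrees with the top camera. The green dot is at (320,108).

Emit:
step_arm(targets=[{"angular":[0,0,0],"slide":[0.315,0.01,0],"claw":45},{"angular":[0,0,0],"slide":[0.315,0.01,0],"claw":45},{"angular":[0,0,0],"slide":[0.315,0.01,0.25],"claw":45},{"angular":[0,0,0],"slide":[0.315,0.01,0.5],"claw":45},{"angular":[0,0,0],"slide":[0.315,0.01,0.7],"claw":45},{"angular":[0,0,0],"slide":[0.315,0.01,0.8],"claw":45},{"angular":[0,0,0],"slide":[0.315,0.01,0.87],"claw":45},{"angular":[0,0,0],"slide":[0.315,0.01,0.87],"claw":45}])

```text
clock: 3.4
tool_pos: [0.5579, 0.0052, 0.0741]
eef_rot: [0.0, 0.994, -0.113, -0.0]
wrist_force: [-0.2, 0.8, 0.7]
finger_gap: 0.451
grip_force: 0.0
```

Emit:
step_arm(targets=[{"angular":[0,0,0],"slide":[0,0,0],"claw":0},{"angular":[0,0,0],"slide":[0,0,0],"claw":0},{"angular":[0,0,0],"slide":[0,0,0],"claw":0},{"angular":[0,0,0],"slide":[0,0,0],"claw":0},{"angular":[0,0,0],"slide":[0,0,0],"claw":0},{"angular":[0,0,0],"slide":[0,0,0],"claw":0}], newtons=30)

```text
clock: 4.15
tool_pos: [0.5591, 0.005, 0.0758]
eef_rot: [-0.001, 0.994, -0.113, 0.001]
wrist_force: [-2.2, 1.6, 6.0]
finger_gap: 0.108
grip_force: 32.9
```

Emit:
step_arm(targets=[{"angular":[0,0,0],"slide":[0,0,-0.01],"claw":0},{"angular":[0,0,0.1],"slide":[0,0,-0.01],"claw":0},{"angular":[0,0,0.25],"slide":[0,0,-0.01],"claw":0},{"angular":[0,0,0.4],"slide":[0,0,-0.01],"claw":0},{"angular":[0,0,0.55],"slide":[0,0,-0.01],"claw":0},{"angular":[0,0,0.7],"slide":[0,0,-0.01],"claw":0},{"angular":[0,0,0.8],"slide":[0,0,-0.01],"claw":0},{"angular":[0,0,0.9],"slide":[0,0,-0.01],"claw":0},{"angular":[0,0,0.9],"slide":[0,0,-0.01],"claw":0}], newtons=45)

```text
clock: 5.28
tool_pos: [0.5584, 0.0049, 0.0763]
eef_rot: [-0.0, 0.893, -0.45, 0.0]
wrist_force: [-0.5, 3.6, 1.3]
finger_gap: 0.105
grip_force: 46.6
```

Emit:
step_arm(targets=[{"angular":[0,0,0.1],"slide":[0,0,0],"claw":0},{"angular":[0,0,0.25],"slide":[0,0,0],"claw":0},{"angular":[0,0,0.4],"slide":[0,0,0],"claw":0},{"angular":[0,0,0.55],"slide":[0,0,0],"claw":0},{"angular":[0,0,0.7],"slide":[0,0,0],"claw":0},{"angular":[0,0,0.8],"slide":[0,0,0],"claw":0},{"angular":[0,0,0.87],"slide":[0,0,0],"claw":0},{"angular":[0,0,0.92],"slide":[0,0,0],"claw":0},{"angular":[0,0,0.92],"slide":[0,0,0],"claw":0}])

```text
clock: 6.4
tool_pos: [0.5577, 0.0046, 0.0761]
eef_rot: [-0.001, -0.677, 0.736, 0.0]
wrist_force: [-2.2, 2.6, 1.9]
finger_gap: 0.108
grip_force: 46.7
```

Run:
```python
from h import *
from rig import arm
o=arm.get_obs();print(o["wrist_torque"],o["wrist_force"],o["joint_positions"])
c,M=wrist(arm);print(M.round(3))
c=arm.read_camera("top")
cv2.imwrite("pics/t1.png",cv2.resize(c["pixels"][190:250,250:330,::-1],None,fx=7,fy=7,interpolation=cv2.INTER_CUBIC))
```

```text
[0.94513555 0.92884692 0.04342303] [-2.2218934   2.59921846  1.90324594] [ 3.68021254e-01 -2.18189841e-02 -2.93037624e-01 -4.30636667e-04
 -1.30092722e+00 -4.51568828e-01]
[[-0.084 -0.997 -0.001  0.558]
 [-0.997  0.084 -0.     0.005]
 [ 0.     0.001 -1.     0.076]
 [ 0.     0.     0.     1.   ]]
```

Emit:
step_arm(targets=[{"angular":[0,0,0.04],"slide":[0,0,0],"claw":0},{"angular":[0,0,0.07],"slide":[0,0,0],"claw":0},{"angular":[0,0,0.07],"slide":[0,0,0],"claw":0}])

```text
clock: 6.88
tool_pos: [0.5577, 0.0044, 0.0759]
eef_rot: [-0.001, -0.655, 0.755, 0.0]
wrist_force: [-4.7, 3.2, 1.5]
finger_gap: 0.104
grip_force: 46.7
```

Run:
```python
from h import *
from rig import arm
o=arm.get_obs();print(o["wrist_torque"],o["wrist_force"],o["finger_gap"],o["eef_rot"])
c=arm.read_camera("top");w,M=wrist(arm)
cv2.imwrite("pics/t2.png",np.hstack([cv2.resize(c["pixels"][190:250,250:330,::-1],(400,300),interpolation=cv2.INTER_CUBIC),cv2.resize(w["pixels"][:,:,::-1],(400,300))]))
```

```text
[0.92747423 1.62852185 0.02819137] [-4.65992522  3.15878382  1.52859389] 0.10431698816836113 [-6.89255919e-04 -6.55392103e-01  7.55288410e-01  3.66146503e-04]
```

View pics/t2.png

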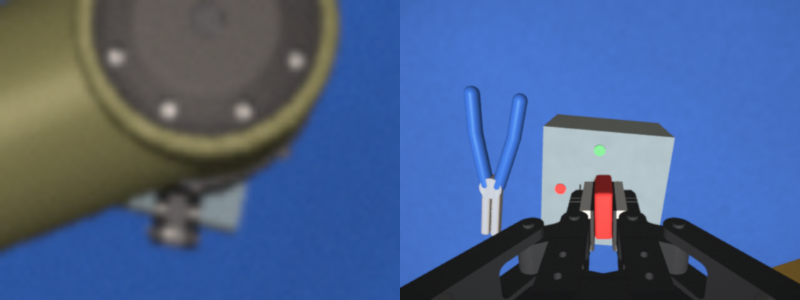

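The wrist view shows the red bow gripped at (603,207), pointing at the green dot at (600,151). Now I release it, rise and verify the angle.

Emit:
step_arm(targets=[{"angular":[0,0,0],"slide":[0,0,0],"claw":40},{"angular":[0,0,0],"slide":[0,0,0],"claw":40},{"angular":[0,0,0],"slide":[0,0,0],"claw":40},{"angular":[0,0,0],"slide":[0,0,-0.1],"claw":40},{"angular":[0,0,0],"slide":[0,0,-0.35],"claw":40},{"angular":[0,0,0],"slide":[0,0,-0.6],"claw":40},{"angular":[0,0,0],"slide":[0,0,-0.85],"claw":40},{"angular":[0,0,0],"slide":[-0.2,0,-0.85],"claw":40},{"angular":[0,0,0],"slide":[-0.3,0,-0.85],"claw":40},{"angular":[0,0,0],"slide":[-0.3,0,-0.85],"claw":40}])

```text
clock: 8.22
tool_pos: [0.5665, 0.065, 0.2453]
eef_rot: [-0.001, -0.656, 0.754, 0.0]
wrist_force: [-0.6, -0.2, -0.2]
finger_gap: 0.4
grip_force: 0.0
```

Run:
```python
from h import *
from rig import arm
w,M=wrist(arm);print(M.round(3));W=(0,560,0,420)
for z in(.05,.082):print("red",blob(w,(0,150,90),(6,255,255),W,z),blob(w,(174,150,90),(180,255,255),W,z))
print("g",blob(w,(50,60,60),(85,255,255),W,.05))
cv2.imwrite("pics/w2.png",w["pixels"][:,:,::-1])
h=cv2.cvtColor(w["pixels"],cv2.COLOR_RGB2HSV)
m=cv2.inRange(h,(0,150,90),(6,255,255));n,l,s,ce=cv2.connectedComponentsWithStats(m)
i=1+np.argmax(s[1:,4]);P=np.argwhere(l==i)[:,::-1]
g=np.array([ray(w,*p,.082)[:2] for p in P]);e,V=np.linalg.eigh(np.cov(g.T));print("key yaw",np.degrees(np.arctan2(V[1,1],V[0,1])),g.mean(0))
```

```text
[[-0.138 -0.99  -0.002  0.567]
 [-0.99   0.138 -0.001  0.065]
 [ 0.001  0.001 -1.     0.245]
 [ 0.     0.     0.     1.   ]]
red [(np.int32(396), array([284.7, 118.7]), array([0.5578, 0.0068, 0.05  ]), array([34., 11.]), 90.0), (np.int32(25), array([252.4, 115. ]), array([ 5.852e-01, -1.000e-04,  5.000e-02]), array([4., 5.]), 90.0)] []
red [(np.int32(396), array([284.7, 118.7]), array([0.5577, 0.0055, 0.082 ]), array([34., 11.]), 90.0), (np.int32(25), array([252.4, 115. ]), array([ 0.5824, -0.0007,  0.082 ]), array([4., 5.]), 90.0)] []
g [(np.int32(64), array([281.9,  83.7]), array([ 0.5563, -0.0221,  0.05  ]), array([7.8, 8.5]), 45.0), (np.int32(555), array([454.5, 255.8]), array([0.4118, 0.1577, 0.05  ]), array([25., 27.]), 90.0), (np.int32(22), array([448.2, 374.1]), array([0.4191, 0.2968, 0.05  ]), array([6.4, 2.8]), 45.0)]
key yaw 83.74715784531934 [0.55767384 0.00558054]
```

View pics/w2.png

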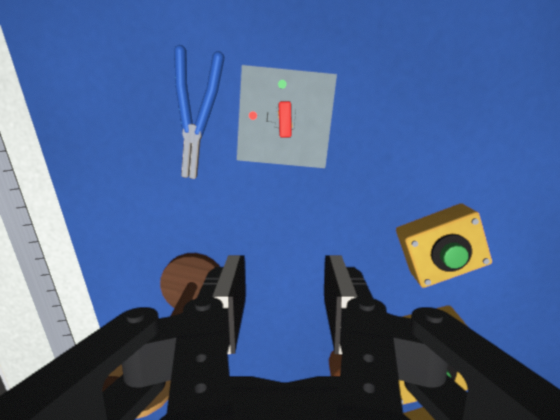

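The wrist view shows the key at (285,119) pointing to the green dot at (282,84), about 84° from off. With blade play that puts the barrel at its 80° stop. The stand base at (190,285) and the other bystanders are clear. Next is the button, at about (0.441, 0.283).

Emit:
step_arm(targets=[{"angular":[0,0,0],"slide":[-0.99,0.77,0],"claw":0},{"angular":[0,0,0],"slide":[-0.99,0.77,0],"claw":0},{"angular":[0,0,0],"slide":[-0.99,0.77,0],"claw":0},{"angular":[0,0,0],"slide":[-0.99,0.77,0],"claw":0},{"angular":[0,0,0],"slide":[-0.99,0.77,0],"claw":0},{"angular":[0,0,0],"slide":[-0.99,0.77,0],"claw":0},{"angular":[0,0,0],"slide":[-0.99,0.77,0.2],"claw":0},{"angular":[0,0,0],"slide":[-0.99,0.77,0.4],"claw":0},{"angular":[0,0,0],"slide":[-0.99,0.77,0.55],"claw":0},{"angular":[0,0,0],"slide":[-0.99,0.77,0.65],"claw":0},{"angular":[0,0,0],"slide":[-0.99,0.77,0.65],"claw":0}])

```text
clock: 9.65
tool_pos: [0.4421, 0.2793, 0.1146]
eef_rot: [-0.002, -0.655, 0.756, -0.0]
wrist_force: [-0.6, 0.1, 0.3]
finger_gap: 0.001
grip_force: 0.0
```

Run:
```python
from h import *
from rig import arm
w,M=wrist(arm);print(M.round(4))
cv2.imwrite("pics/w3.png",w["pixels"][:,:,::-1])
```

```text
[[-0.1425 -0.9898 -0.0022  0.4421]
 [-0.9898  0.1425 -0.003   0.2793]
 [ 0.0032  0.0018 -1.      0.1146]
 [ 0.      0.      0.      1.    ]]
```

View pics/w3.png

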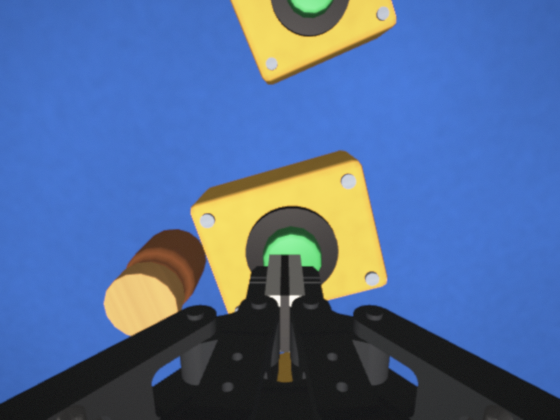

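The wrist view shows the closed fingertips over the large box's button. The green disc is centred at about (293,257), and the jar at (143,300) is clear.

Run:
```python
from h import *
from rig import arm
w,M=wrist(arm)
p=ray(w,293,257,.068);print(p,M[:3,:3].T@(p-M[:3,3]), [np.linalg.norm(ray(w,u,257,.068)-p) for u in(264,322)],arm.get_obs()["tool_pos"])
```

```text
[0.43881907 0.28708599 0.068     ] [-0.00646612  0.00479801  0.04827757] [np.float64(0.015339455484974463), np.float64(0.015337212730376812)] [0.44289643 0.28068965 0.11724676]
```

Emit:
step_arm(targets=[{"angular":[0,0,0],"slide":[-0.03,0.025,0],"claw":0},{"angular":[0,0,0],"slide":[-0.03,0.025,0.05],"claw":0},{"angular":[0,0,0],"slide":[-0.03,0.025,0.1],"claw":0},{"angular":[0,0,0],"slide":[-0.03,0.025,0.125],"claw":0},{"angular":[0,0,0],"slide":[-0.03,0.025,0.125],"claw":0}])

```text
clock: 10.38
tool_pos: [0.4376, 0.2879, 0.0906]
eef_rot: [-0.001, -0.656, 0.755, -0.0]
wrist_force: [0.4, -0.2, -0.6]
finger_gap: -0.001
grip_force: 0.0
```

Emit:
step_arm(targets=[{"angular":[0,0,0],"slide":[0,0,0.01],"claw":0},{"angular":[0,0,0],"slide":[0,0,0.02],"claw":0},{"angular":[0,0,0],"slide":[0,0,0.025],"claw":0},{"angular":[0,0,0],"slide":[0,0,0.025],"claw":0}])

```text
clock: 10.88
tool_pos: [0.4378, 0.2882, 0.0863]
eef_rot: [-0.0, -0.656, 0.755, -0.0]
wrist_force: [0.2, 0.3, -0.8]
finger_gap: -0.005
grip_force: 0.0
```

Emit:
step_arm(targets=[{"angular":[0,0,0],"slide":[0,0,0.005],"claw":0},{"angular":[0,0,0],"slide":[0,0,0.01],"claw":0},{"angular":[0,0,0],"slide":[0,0,0.015],"claw":0},{"angular":[0,0,0],"slide":[0,0,0.015],"claw":0}])

```text
clock: 11.38
tool_pos: [0.4379, 0.2883, 0.0834]
eef_rot: [0.0, -0.656, 0.755, -0.0]
wrist_force: [-0.1, -0.2, 1.7]
finger_gap: 0.003
grip_force: 0.8
```

Emit:
step_arm(targets=[{"angular":[0,0,0],"slide":[0,0,0.005],"claw":0},{"angular":[0,0,0],"slide":[0,0,0.01],"claw":0},{"angular":[0,0,0],"slide":[0,0,0.015],"claw":0},{"angular":[0,0,0],"slide":[0,0,0.015],"claw":0}])

```text
clock: 11.88
tool_pos: [0.438, 0.2883, 0.0811]
eef_rot: [0.0, -0.656, 0.755, -0.0]
wrist_force: [-1.9, -0.5, 6.5]
finger_gap: 0.0
grip_force: 3.0
```

Emit:
step_arm(targets=[{"angular":[0,0,0],"slide":[0,0,0],"claw":0},{"angular":[0,0,0],"slide":[0,0,0],"claw":0},{"angular":[0,0,0],"slide":[0,0,0],"claw":0},{"angular":[0,0,0],"slide":[0,0,0],"claw":0},{"angular":[0,0,0],"slide":[0,0,0],"claw":0},{"angular":[0,0,0],"slide":[0,0,0],"claw":0},{"angular":[0,0,0],"slide":[0,0,0],"claw":0},{"angular":[0,0,0],"slide":[0,0,0.015],"claw":0},{"angular":[0,0,0],"slide":[0,0,0.03],"claw":0},{"angular":[0,0,0],"slide":[0,0,0.04],"claw":0},{"angular":[0,0,0],"slide":[0,0,0.04],"claw":0},{"angular":[0,0,0],"slide":[0,0,0.04],"claw":0}])

```text
clock: 13.38
tool_pos: [0.4383, 0.2884, 0.0766]
eef_rot: [0.001, -0.656, 0.755, -0.001]
wrist_force: [-12.5, -5.4, 23.3]
finger_gap: -0.001
grip_force: 11.8
```

Emit:
step_arm(targets=[{"angular":[0,0,0],"slide":[0,0,-0.04],"claw":0},{"angular":[0,0,0],"slide":[0,0,-0.2],"claw":0},{"angular":[0,0,0],"slide":[0,0,-0.5],"claw":0},{"angular":[0,0,0],"slide":[0,0,-0.8],"claw":0},{"angular":[0,0,0],"slide":[0,0,-0.87],"claw":40},{"angular":[0,0,0],"slide":[0.3,-0.2,-0.87],"claw":40},{"angular":[0,0,0],"slide":[0.6,-0.4,-0.87],"claw":40},{"angular":[0,0,0],"slide":[0.6,-0.4,-0.87],"claw":40},{"angular":[0,0,0],"slide":[0.6,-0.4,-0.87],"claw":40}])

```text
clock: 14.5
tool_pos: [0.5005, 0.1569, 0.2452]
eef_rot: [-0.001, -0.655, 0.756, 0.0]
wrist_force: [0.0, 0.4, 0.8]
finger_gap: 0.4
grip_force: 0.0
```

Emit:
step_arm(targets=[{"angular":[0,0,0],"slide":[0.3,-0.2,0],"claw":40},{"angular":[0,0,0],"slide":[0.6,-0.35,0],"claw":40},{"angular":[0,0,0],"slide":[0.71,-0.4,0],"claw":40},{"angular":[0,0,0],"slide":[0.71,-0.4,0],"claw":40},{"angular":[0,0,0],"slide":[0.71,-0.4,0],"claw":40}])

```text
clock: 15.12
tool_pos: [0.5594, 0.0073, 0.2457]
eef_rot: [-0.0, -0.656, 0.755, 0.0]
wrist_force: [-0.4, 0.2, 0.7]
finger_gap: 0.399
grip_force: 0.0
```

Run:
```python
from h import *
from rig import arm
w,M=wrist(arm);print(M.round(4),arm.get_obs()["wrist_force"])
print("d",M[:3,:3].T@(np.array([.558,.0052,.0755])-M[:3,3])/.2)
```

```text
[[-1.394e-01 -9.902e-01 -9.000e-04  5.594e-01]
 [-9.902e-01  1.394e-01  0.000e+00  7.300e-03]
 [ 1.000e-04  9.000e-04 -1.000e+00  2.457e-01]
 [ 0.000e+00  0.000e+00  0.000e+00  1.000e+00]] [ 0.219515   -0.63559445 -0.47806125]
d [0.01120916 0.00462311 0.85090074]
```

Emit:
step_arm(targets=[{"angular":[0,0,0],"slide":[0.01,0.005,0.25],"claw":40},{"angular":[0,0,0],"slide":[0.01,0.005,0.5],"claw":40},{"angular":[0,0,0],"slide":[0.01,0.005,0.7],"claw":40},{"angular":[0,0,0],"slide":[0.01,0.005,0.8],"claw":40},{"angular":[0,0,0],"slide":[0.01,0.005,0.85],"claw":40},{"angular":[0,0,0],"slide":[0.01,0.005,0.85],"claw":0},{"angular":[0,0,0],"slide":[0.01,0.005,0.85],"claw":0},{"angular":[0,0,0],"slide":[0.01,0.005,0.85],"claw":0},{"angular":[0,0,0],"slide":[0.01,0.005,0.85],"claw":0},{"angular":[0,0,0],"slide":[0.01,0.005,0.85],"claw":0},{"angular":[0,0,0],"slide":[0.01,0.005,0.84],"claw":0}], newtons=45)

```text
clock: 16.55
tool_pos: [0.5582, 0.0047, 0.0782]
eef_rot: [0.0, -0.656, 0.755, 0.0]
wrist_force: [-0.4, 0.8, -2.9]
finger_gap: 0.108
grip_force: 45.9
```

Emit:
step_arm(targets=[{"angular":[0,0,-0.1],"slide":[0,0,0],"claw":0},{"angular":[0,0,-0.25],"slide":[0,0,0],"claw":0},{"angular":[0,0,-0.4],"slide":[0,0,0],"claw":0},{"angular":[0,0,-0.55],"slide":[0,0,0],"claw":0},{"angular":[0,0,-0.7],"slide":[0,0,0],"claw":0},{"angular":[0,0,-0.85],"slide":[0,0,0],"claw":0},{"angular":[0,0,-0.95],"slide":[0,0,0],"claw":0},{"angular":[0,0,-0.95],"slide":[0,0,0],"claw":0}])

```text
clock: 17.55
tool_pos: [0.5591, 0.0044, 0.0788]
eef_rot: [-0.0, 0.886, -0.464, 0.001]
wrist_force: [1.7, 0.6, -1.2]
finger_gap: 0.108
grip_force: 45.9
```

Emit:
step_arm(targets=[{"angular":[0,0,-0.1],"slide":[0,0,0],"claw":0},{"angular":[0,0,-0.25],"slide":[0,0,0],"claw":0},{"angular":[0,0,-0.4],"slide":[0,0,0],"claw":0},{"angular":[0,0,-0.55],"slide":[0,0,0],"claw":0},{"angular":[0,0,-0.7],"slide":[0,0,0],"claw":0},{"angular":[0,0,-0.85],"slide":[0,0,0],"claw":0},{"angular":[0,0,-0.95],"slide":[0,0,0],"claw":0},{"angular":[0,0,-1],"slide":[0,0,0],"claw":0},{"angular":[0,0,-1],"slide":[0,0,0],"claw":0}])

```text
clock: 18.68
tool_pos: [0.5598, 0.0056, 0.0788]
eef_rot: [-0.001, 0.996, -0.09, 0.002]
wrist_force: [4.2, 4.3, -3.6]
finger_gap: 0.106
grip_force: 45.7
```

Emit:
step_arm(targets=[{"angular":[0,0,0.04],"slide":[0,0,0],"claw":0},{"angular":[0,0,0.04],"slide":[0,0,-0.01],"claw":0},{"angular":[0,0,0.04],"slide":[0,0,-0.025],"claw":0},{"angular":[0,0,0.04],"slide":[0,0,-0.04],"claw":0},{"angular":[0,0,0.04],"slide":[0,0,-0.05],"claw":0}])

```text
clock: 19.3
tool_pos: [0.5588, 0.0057, 0.0883]
eef_rot: [-0.001, 0.994, -0.106, 0.001]
wrist_force: [1.6, 4.7, -3.7]
finger_gap: 0.105
grip_force: 45.7
```

Emit:
step_arm(targets=[{"angular":[0,0,0],"slide":[0,0,-0.03],"claw":0},{"angular":[0,0,0],"slide":[0,0,-0.06],"claw":0},{"angular":[0,0,0],"slide":[0,0,-0.1],"claw":0},{"angular":[0,0,0],"slide":[0,0,-0.15],"claw":0},{"angular":[0,0,0],"slide":[0,0,-0.25],"claw":0},{"angular":[0,0,0],"slide":[0,0,-0.4],"claw":0},{"angular":[0,0,0],"slide":[0,0,-0.5],"claw":0},{"angular":[0,0,0],"slide":[0,0,-0.5],"claw":0}])

```text
clock: 20.3
tool_pos: [0.5591, 0.0046, 0.1907]
eef_rot: [-0.001, 0.994, -0.105, 0.002]
wrist_force: [0.5, -0.0, -1.1]
finger_gap: 0.108
grip_force: 46.2
```

Run:
```python
from h import *
from rig import arm
w,M=wrist(arm);t=arm.read_camera("top");s=arm.read_camera("scene");print(M.round(4),arm.get_obs()["finger_gap"])
cv2.imwrite("pics/w4.png",np.hstack([cv2.resize(w["pixels"],(400,300)),cv2.resize(s["pixels"],(400,300))])[:,:,::-1])
p=np.array([.507,-.29,.0]);print("d tray",M[:3,:3].T@(p-M[:3,3])/.2)
h=cv2.cvtColor(t["pixels"],cv2.COLOR_RGB2HSV)
d=pickle.load(open("cams.pkl","rb"))["top"]
m=cv2.inRange(cv2.cvtColor(d["pixels"],cv2.COLOR_RGB2HSV)[195:275,345:430],(4,80,40),(18,255,220))
m=cv2.morphologyEx(m,cv2.MORPH_CLOSE,np.ones((5,5)))
r=cv2.minAreaRect(np.argwhere(m)[:,::-1].astype(np.float32));print(r,ray(d,r[0][0]+345,r[0][1]+195,.012))
```

```text
[[ 9.778e-01 -2.097e-01  3.800e-03  5.591e-01]
 [-2.097e-01 -9.778e-01  8.000e-04  4.600e-03]
 [ 3.500e-03 -1.600e-03 -1.000e+00  1.907e-01]
 [ 0.000e+00  0.000e+00  0.000e+00  1.000e+00]] 0.10549221340158879
d tray [0.05062271 1.49647584 0.95142661]
((43.65145492553711, 41.19294738769531), (48.89148712158203, 49.60005569458008), 75.0685806274414) [ 0.50844984 -0.28678111  0.012     ]
```

View pics/w4.png

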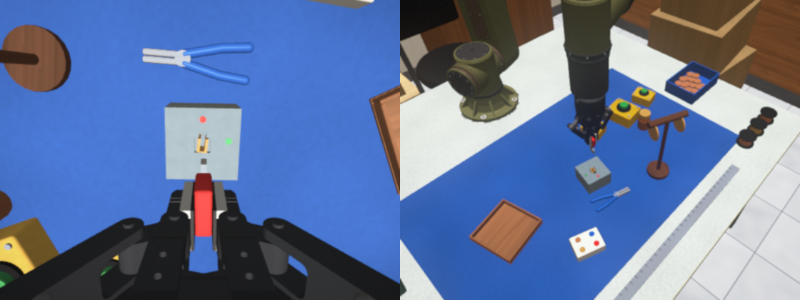

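The pair of views shows the key out and hanging in the jaws, with the lock slot at (203,143) pointing at the red dot at (202,119), so the switch is off. Bystanders are undisturbed. Now to the tray, measured at (0.508, -0.287).

Emit:
step_arm(targets=[{"angular":[0,0,0],"slide":[0.03,0.25,0],"claw":0},{"angular":[0,0,0],"slide":[0.03,0.5,0],"claw":0},{"angular":[0,0,0],"slide":[0.03,0.74,0],"claw":0},{"angular":[0,0,0],"slide":[0.03,0.74,0],"claw":0}])

```text
clock: 20.95
tool_pos: [0.5319, -0.1439, 0.187]
eef_rot: [0.0, 0.994, -0.107, -0.001]
wrist_force: [0.2, 0.3, -1.1]
finger_gap: 0.106
grip_force: 46.2
```

Emit:
step_arm(targets=[{"angular":[0,0,0],"slide":[0.03,0.25,0],"claw":0},{"angular":[0,0,0],"slide":[0.03,0.5,0],"claw":0},{"angular":[0,0,0],"slide":[0.03,0.74,0],"claw":0},{"angular":[0,0,0],"slide":[0.03,0.74,0],"claw":0},{"angular":[0,0,0],"slide":[0.03,0.74,0],"claw":0}])

```text
clock: 21.58
tool_pos: [0.508, -0.2867, 0.1873]
eef_rot: [-0.0, 0.994, -0.105, -0.001]
wrist_force: [0.7, 0.1, -0.5]
finger_gap: 0.108
grip_force: 46.2
```

Emit:
step_arm(targets=[{"angular":[0,0.17,0],"slide":[0,0,0.1],"claw":0},{"angular":[0,0.34,0],"slide":[0,0,0.2],"claw":0},{"angular":[0,0.5,0],"slide":[0,0,0.3],"claw":0},{"angular":[0,0.67,0],"slide":[0,0,0.4],"claw":0},{"angular":[0,0.67,0],"slide":[0,0,0.5],"claw":0},{"angular":[0,0.67,0],"slide":[0,0,0.5],"claw":0}])

```text
clock: 22.32
tool_pos: [0.5073, -0.2858, 0.0864]
eef_rot: [0.027, 0.961, -0.101, 0.257]
wrist_force: [0.8, -0.7, 0.3]
finger_gap: 0.102
grip_force: 46.3
```

Run:
```python
from h import *
from rig import arm
w,M=wrist(arm);s=arm.read_camera("scene");print(M.round(4),arm.get_obs()["finger_gap"])
cv2.imwrite("pics/w5.png",np.hstack([cv2.resize(w["pixels"],(400,300)),cv2.resize(s["pixels"][230:400,60:287],(400,300))])[:,:,::-1])
```

```text
[[ 8.472e-01 -2.077e-01  4.889e-01  5.073e-01]
 [-1.802e-01 -9.782e-01 -1.034e-01 -2.858e-01]
 [ 4.997e-01 -5.000e-04 -8.662e-01  8.640e-02]
 [ 0.000e+00  0.000e+00  0.000e+00  1.000e+00]] 0.10530367644294959
```

View pics/w5.png

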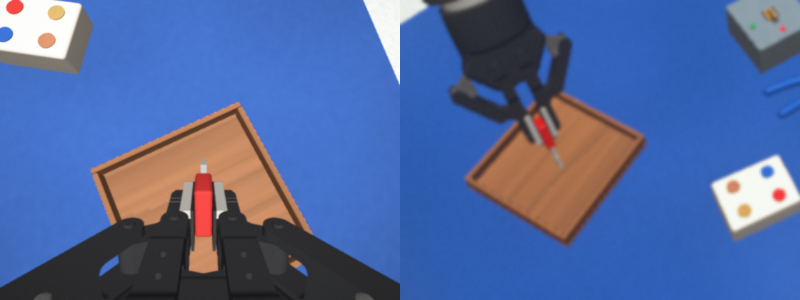

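Both views show the key held, tilted, with its blade over the tray floor. Now I lower it, release and rise.

Emit:
step_arm(targets=[{"angular":[0,0,0],"slide":[-0.04,0,0.07],"claw":0},{"angular":[0,0,0],"slide":[-0.06,0,0.104],"claw":0},{"angular":[0,0,0],"slide":[-0.075,0,0.13],"claw":0},{"angular":[0,0,0],"slide":[-0.075,0,0.13],"claw":0}])

```text
clock: 22.92
tool_pos: [0.5078, -0.2874, 0.0575]
eef_rot: [0.027, 0.96, -0.102, 0.258]
wrist_force: [-0.5, -0.3, -0.7]
finger_gap: 0.1
grip_force: 46.3
```

Emit:
step_arm(targets=[{"angular":[0,0,0],"slide":[0,0,0],"claw":60},{"angular":[0,0,0],"slide":[0,0,0],"claw":60},{"angular":[0,0,0],"slide":[0,0,0],"claw":60},{"angular":[0,0,0],"slide":[0,0,0],"claw":60},{"angular":[0,0,0],"slide":[0,0,0],"claw":60},{"angular":[0,0,0],"slide":[0,0,0],"claw":60},{"angular":[0,0,0],"slide":[0.05,0,-0.087],"claw":60},{"angular":[0,0,0],"slide":[0.15,0,-0.26],"claw":60},{"angular":[0,0,0],"slide":[0.25,0,-0.43],"claw":60},{"angular":[0,0,0],"slide":[0.375,0,-0.65],"claw":60},{"angular":[0,0,0],"slide":[0.375,0,-0.65],"claw":60},{"angular":[0,0,0],"slide":[0.375,0,-0.65],"claw":60}])

```text
clock: 24.42
tool_pos: [0.5076, -0.2871, 0.2079]
eef_rot: [0.027, 0.96, -0.102, 0.258]
wrist_force: [-0.1, -0.4, -1.2]
finger_gap: 0.597
grip_force: 0.0
```

Run:
```python
from h import *
from rig import arm
w,M=wrist(arm);s=arm.read_camera("scene");o=arm.get_obs();print(o["tool_pos"],o["finger_gap"])
cv2.imwrite("pics/w6.png",np.hstack([cv2.resize(w["pixels"],(400,300)),cv2.resize(s["pixels"],(400,300))])[:,:,::-1])
```

```text
[ 0.50721228 -0.28710494  0.20665449] 0.5974778234850814
```

View pics/w6.png

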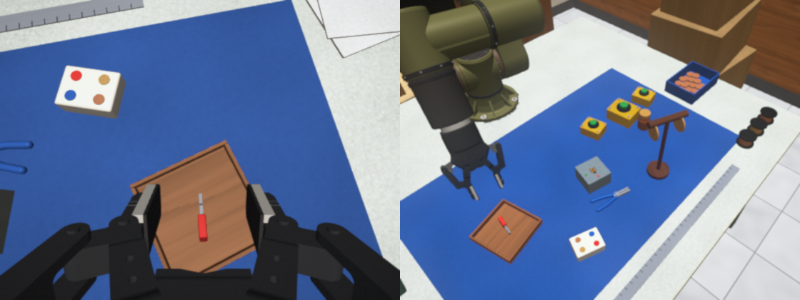

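The key lies flat in the tray, at (203,220) in the wrist half of the picture. Everything else is in place and the robot is clear.

```bash
python3 -c "
from rig import arm
print(arm.hand_in())"
```

```text
the job is handed in; nothing more can be done
None
```

The job is done and handed in at about 24 s: key turned on, button half-pressed for about a second and then pressed home, key turned back to off, and the key left lying in the tray with the pliers, jar, stand and bead box untouched.

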